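# Hang the second product arm on the counter stand

## Robot

A 7-joint arm with a two-finger parallel gripper is mounted at the origin on the work surface. World frame = base frame: x ahead of the robot, y to its left, z up, the work surface at z = 0. Lengths are in m, angles in rad, forces in N, time in s.
With the tool pointing down it reaches from about 0.425 to 0.875 m from the base axis. Payload 4.7 kg.
Tool frame: the origin (TCP) lies on the centre line of the jaws, within the pads' length; the fingertips stand ahead of it and the grasp point (between the pads) lies 2 mm behind it (nose_length is the z of the fingertips in the tool frame, in m); z points along the fingers, y is the line along which they close (so a half turn about z gives the same grasp; the last joint's range is limited). The gripper opens to 87 mm and grips with 3 to 60 N. Pads are 19 mm wide; open, the fingers measure 117 mm over their backs; the gripper's body (75 mm by 190 mm) begins 51 mm behind the grasp point.
Start: joints at [1.299, 0.321, -0.07, 1.45, 0.023, 1.371, -0.057], TCP at [0.183, -0.624, 0.24] pointing down, gripper open.
Joint ranges: [-2.86, 2.86], [-0.3, 2.09], [-1.38, 1.24], [0.06, 2.45], [-1.56, 4.7], [0.09, 2.05], [-2.69, 2.69]. Speed limits (rad/s): [2.57, 2.57, 3.14, 3.14, 3.14, 3.14, 3.14].

## Interface

Orientations are given as a rotation vector (axis times angle).
In Python, from bench import * gives the robot as it stands.
- The arm moves only by the tool send_rows, never from a script. Its arguments are lists of equal length, an entry for each row: "xyz": the shift along the tool's x, y, z in mm, a list of three; "dr": the turn, a rotation vector about the tool's x, y, z in rad, a list of three. A call has exactly 10 rows; each row is the pose to reach, as a shift and turn from the pose commanded when the call began, along the tool's axes at that moment; what a row does not reach only later rows make up. A row lasts 1/12 s, in which the tool goes at most 41.7 mm and 7.16 degrees, less where a joint would pass 70% of its speed; a pose out of reach is approached as far as the arm can. A call with a gripper value outside its range is refused whole. "jaw" is the finger opening in mm, from 0 to 87, set as the call begins (left out, the last holds). The fingers move at their own pace and stop on an object; "grip_force" is the grip in N (left out, the last holds). Time passes only in rows, so rows that repeat a pose let the fingers close, or fill a call up. It gives the time, the measured TCP pose, the force, the opening and the grip force at its end, in the units of the state.
- get_state(): the state, without advancing time (a new reading comes with each control period).
- get_image(name): name is "scene" or "top" or "wrist"; returns the picture (420x560x3 uint8, red, green, blue); there is no depth.
- calibration(name): a dict with "vfov" (degrees; the focal length in pixels is half the picture's height over the tangent of half this angle, whatever the lens; pixels are square), "cx", "cy" (the principal point, pixels), "rvec" (rotation vector, rad) and "tvec" (3), from world to camera coordinates, as OpenCV has them; the wrist camera has in their place "hand_eye" (4x4, takes a point from camera to tool coordinates, whose origin is the TCP and whose axes are the flange's). Camera axes: x right, y down, z forward; pixel columns grow to the right and rows downward; lengths in m; the calibration is good to about 2 mm. A picture is of the moment at which its call begins: read the wrist's pose just before it. calibration takes no time and is no camera call.
- close_job(): hands the job in; it is judged then, once.
The state is a dict: "time": time; "joint_positions": joint angles; "qd": joint speeds; "joint_torque": joint torques, N m; "position": TCP position; "tool_rot": TCP orientation; "ft_force": force on the tool from outside, world axes, zero at the start; "torque": the same for the moment, N m; "grip_width": opening from 0.0 (shut) to 1.0 (fully open); "grip_force": force on a finger pad.
Only numpy, scipy, OpenCV 4.12 (cv2) and the standard library are available. Lean on these libraries where they do the work, as an engineer would, in place of code of your own. Each camera call takes 0.05 s, during which the arm holds its last target. There are 200 camera calls.

## Task

Hang the loose product arm on the bare side of the counter stand, sticking straight out of that side: keeping its back plate flat on the post, slide its open slot sideways onto the stud until you feel it stop, then let it down so that the stud sits at the top of the notch, and leave it hanging straight there on its own. Feel for the stud and work gently, never forcing or dropping the arm, and leave everything else where it is.

Things in the scene. Friction and masses are not known exactly. Their poses are not given: they have to be found in the camera images.
- product_arm: loose bare-metal product arm, 0.25 to 0.37 kg, standing on its lower edge. Origin: back face of its back plate, mid width, lower edge. x out of the back (to the post when hung), y along the width, z up. Plate 70 wide (y -35 to 35), 98 high, 5 mm thick (x -5 to 0). To hang it: slot onto the stud by moving along its own +y to the stop, then 15 mm down, plate flat on the post throughout.
- tube_mid (a point): grip place, on the product arm: mid section of its tube, 75 mm in front of the plate's back face (x -75), 15 mm above the lower edge. The tube is 15 mm wide (y), 30 high (z 0 to 30) and runs straight from the plate to x -133; at its end a 15 mm upstand and a blue price-ticket plate 30 mm wide. A small gusset stands on the tube by the plate.
- slot_mouth (a point): on the product arm: mouth of the open slot at the plate's +y edge (y 35, z 58 mm), on the back face. The slot is 14 mm high (z 51 to 65), its upper lip flared up over the last 9 mm at the mouth; it runs level from this edge to its closed end at y -6.5. There a notch 13 mm wide (y -6.5 to 6.5) goes up from the slot to z 78.
- seat (a point): on the product arm: where the stud's axis is when the arm hangs fully home: back face, mid width, 73 mm above the lower edge, in the top of the notch. The stud enters the slot 15 mm lower (z 58).
- stand: counter stand, fixed: foot plate 220 x 180 x 8 mm, on it an upright white post with black slots, 40 deep (x), 80 wide (y), 254 mm high. Origin: centre of the underside. The bare side is the post's face at x -20, looking along -x; a like arm already hangs on the other face and sticks out along +x: it stays. The loose arm hangs with its axes parallel to the stand's.
- hole (a point): on the stand: centre of the oblong adjusting hole in the bare face, 175 mm above the bench, axes as the stand's. The stud is clamped tight in this hole at this height but anywhere from 20 mm left to 20 mm right of this point (along y): find it by feel or by sight. The arm's push on stand or stud (all contacts added up) counts as forcing above 25 N; some 4 N is enough to feel the stop.
- under_head (a point): on the stand: point 7.5 mm straight out of the hole's centre, in the plane of the underside of the stud's head. The stud's dark square neck, 10 x 10 mm with level top, stands 7.5 mm out of the face, then comes a round brass head, 20 mm diameter, 6.5 mm thick. The 5 mm plate passes between face and head with 2.5 mm of play.
- navy_carton: navy carton 70 x 120 x 150 mm, stays where it is; origin centre of underside
- orange_carton: orange carton 60 x 100 x 130 mm, stays where it is; origin centre of underside
- bar_tray: red open tray 160 x 120 x 45 mm of wrapped bars, stays where it is; origin centre of underside
- tin: green-labelled tin, 74 mm diameter, 110 mm high, stays where it is; origin centre of underside
- screwdriver: screwdriver lying on the bench, stays where it is
- wrench: wrench lying on the bench, stays where it is
- tape_roll: roll of brown tape, 90 mm diameter, 25 mm high, stays where it is; origin centre of underside
Mind the look-alikes: they are no part of the job. What is shaped like the product_arm but brown is not meant.

How it is judged:
On the way:
1. the arm's slot is slid over the stud at slot height, its plate on the post (x of seat in the frame of hole above -0.005 m and y of seat in the frame of hole between -0.025 and 0.025 m and z of seat in the frame of hole between 0.008 and 0.022 m), for 0.1 s.
At the end, for the whole second after the job is handed in: The product arm hangs at rest on the stud of the bare face: its seat point level with the hole within 3 mm and at most 23.5 mm to either side of it, its plate within 5 mm of the post's face, upright within 0.1 rad, nothing else holding it (x of seat in the frame of hole between -0.005 and 0.002 m and y of seat in the frame of hole between -0.0235 and 0.0235 m and z of seat in the frame of hole between -0.003 and 0.003 m and angle between product_arm's own z axis and vertical below 0.1 rad and linear speed of product_arm below 0.02 m/s); the robot touches nothing.
It fails at once if the arm is forced against the stand or stud (more than 25 N in all) (contact force between product_arm and stand above 25 N).
It fails at once if the product arm is dropped (let go of and falling faster than 0.25 m/s) (contact force between the fingers and product_arm below 0.05 N and linear speed of product_arm above 0.25 m/s).
It fails at once if a carton, tray, tin, tape roll or tool on the bench is moved by more than 20 mm (distance of any of navy_carton, orange_carton, bar_tray, tin, screwdriver, wrench, tape_roll from where it was at the start of the episode above 0.02 m).
It also fails if it takes over 45 s, if anything falls off the work surface, if the arm or the gripper's body presses on something with over 40 N, if the wrist force passes 120 N, or if a joint passes its speed limit or range.

## Working session

There is one attempt and no reset: what is moved stays moved. The work goes in short steps, Python scripts to look and compute and a tool call to move; the robot and the scene stay as the last step left them, time stands still between calls to the robot, and variables do not carry over. Pictures are saved under pics/ and viewed, at most 10 in all, crops included, and the job is handed in when it is done.

Besides the shell and the picture viewer there is one more tool, called after "Emit:" in YAML: its name, and indented under it one key for each argument. send_rows: Moves the arm, as the interface text tells. Its arguments: {"type":"object","properties":{"xyz":{"type":"array"},"dr":{"type":"array"},"jaw":{"type":"number"},"grip_force":{"type":"number"}},"required":["xyz","dr"]}

```bash
mkdir -p pics; cat > h.py <<'E'
from bench import *
import numpy as np, cv2
from scipy.spatial.transform import Rotation as R
def cam(name, st=None):
    c=calibration(name); f=210/np.tan(np.radians(c["vfov"])/2)
    if "hand_eye" in c:
        T=np.eye(4);T[:3,:3]=R.from_rotvec(st["tool_rot"]).as_matrix();T[:3,3]=st["position"]
        W=T@np.array(c["hand_eye"]); return f,c["cx"],c["cy"],W[:3,:3],W[:3,3]
    M=R.from_rotvec(np.ravel(c["rvec"])).as_matrix(); return f,c["cx"],c["cy"],M.T,-M.T@np.ravel(c["tvec"])
def ray(C,u,v):
    f,cx,cy,M,o=C; return o,M@np.array([(u-cx)/f,(v-cy)/f,1.])
def onz(C,u,v,z):
    o,d=ray(C,u,v); return o+d*(z-o[2])/d[2]
def proj(C,p):
    f,cx,cy,M,o=C; q=M.T@(np.array(p)-o); return np.array([cx+f*q[0]/q[2],cy+f*q[1]/q[2]])
def snap(name,fn,s=1.4):
    im=get_image(name); cv2.imwrite("pics/"+fn+"_raw.png",im[:,:,::-1]); cv2.imwrite("pics/"+fn+".png",cv2.resize(im[:,:,::-1],None,fx=s,fy=s,interpolation=cv2.INTER_CUBIC)); return im
E
python3 - <<'E'
from h import *
s=get_state();print(s)
snap("scene","s0");snap("top","t0")
for n in("scene","top","wrist"):print(calibration(n))
E
```

```text
{'time': 0.0, 'joint_positions': array([ 1.29911798,  0.32179176, -0.07007131,  1.45163858,  0.02257908,
        1.37079213, -0.05687746]), 'qd': array([-0.00048783, -0.00079567, -0.00131908, -0.00025694, -0.00016926,
       -0.001422  ,  0.00164072]), 'joint_torque': array([ 3.11517142e-04, -4.91301048e+01, -4.04193308e-01, -3.12530279e+01,
       -6.42041839e-02,  4.36402566e-02,  1.88971903e-04]), 'position': array([ 0.18304868, -0.62316795,  0.23849994]), 'tool_rot': array([-3.10777491e+00, -4.47170613e-01,  5.36849924e-04]), 'ft_force': array([-0.19336155, -0.32931254, -0.10412068]), 'torque': array([-0.01147235, -0.01398701,  0.03832575]), 'grip_force': 0.0, 'grip_width': 0.9999923242593652}
{'vfov': 43.425212116625595, 'cx': 275.8985158288395, 'cy': 210.14255696455453, 'rvec': array([ 2.09902504,  1.10839509, -0.50950452]), 'tvec': array([-0.25010897, -0.26872933,  1.9103535 ])}
{'vfov': 48.60842405144126, 'cx': 283.69325083354516, 'cy': 206.29830487613168, 'rvec': array([ 2.17810036, -2.15965438,  0.06049264]), 'tvec': array([-0.05252419,  0.58134803,  1.55283128])}
{'vfov': 64.00969488496843, 'cx': 279.9497990794044, 'cy': 209.04130002818965, 'hand_eye': array([[-2.08378176e-04, -9.69418182e-01, -2.45414639e-01,
         6.55673807e-02],
       [ 9.99999708e-01, -3.82510648e-04,  6.61878454e-04,
        -1.10784325e-03],
       [-7.35510720e-04, -2.45414429e-01,  9.69417978e-01,
        -1.43959025e-01],
       [ 0.00000000e+00,  0.00000000e+00,  0.00000000e+00,
         1.00000000e+00]])}
```

View pics/s0.png

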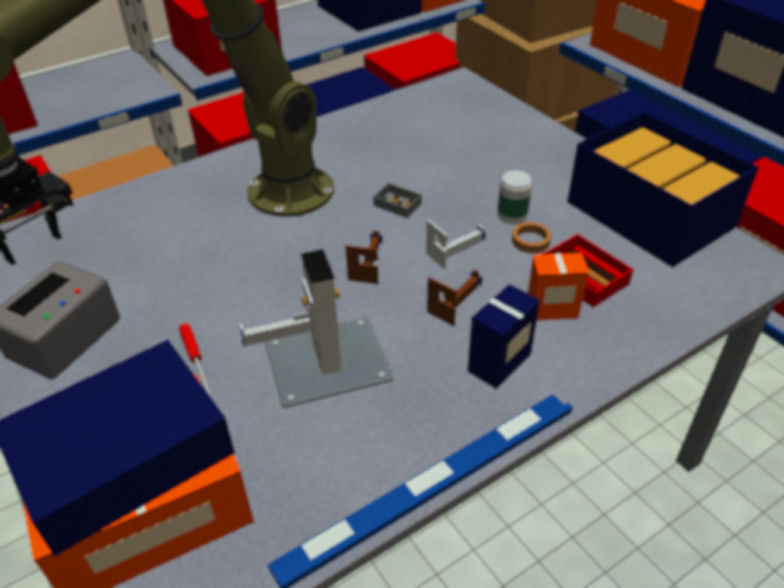

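View pics/t0.png

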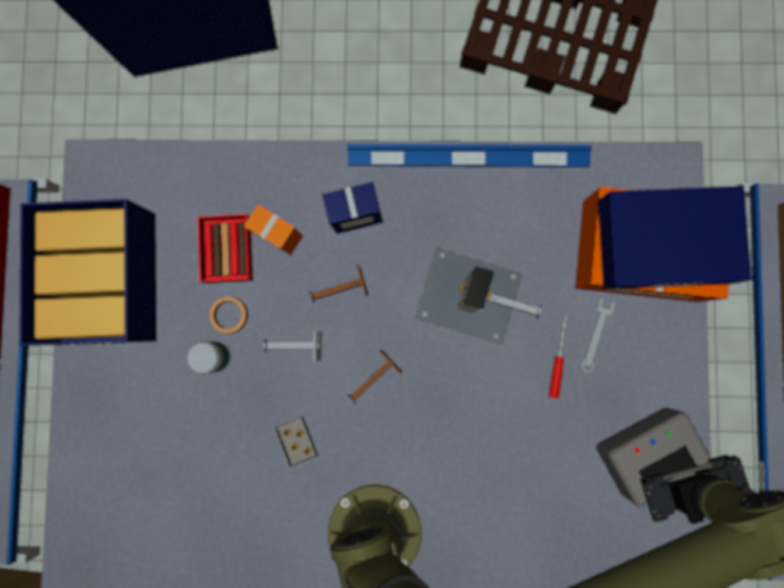

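The scene view shows the silver loose arm at about (455,243) and the stand at (325,310). In the top view (scaled by 1.4), the loose arm's plate is at (317,346) with its tube end at (265,346). The foot corners are (440,249), (521,273), (500,342) and (417,318), and the hung arm points right, so the bare face looks left (+y).

```bash
python3 - <<'E'
from h import *
C=cam("top");k=1/1.4
P=lambda u,v,z:onz(C,u*k,v*k,z)
a,b=P(317,332,.098),P(317,361,.098);print("plate",a,b,np.linalg.norm(a-b));print("tip",P(265,346,.045))
q=[P(u,v,.008) for u,v in((440,249),(521,273),(500,342),(417,318))]
print("foot",np.round(q,3),"c",np.mean(q,0),[np.linalg.norm(q[i]-q[i-1]) for i in range(4)])
d=q[1]-q[0]+q[2]-q[3];print("xdir",np.degrees(np.arctan2(d[1],d[0])))
im=cv2.imread("pics/t0_raw.png")
hsv=cv2.cvtColor(im,cv2.COLOR_BGR2HSV)
# silver arm: brighter than bench
m=np.zeros(im.shape[:2],np.uint8);x0,y0,x1,y1=180,228,240,265
g=cv2.cvtColor(im,cv2.COLOR_BGR2GRAY);bg=np.median(g[y0:y1,x0:x1])
m[y0:y1,x0:x1]=(cv2.absdiff(g,np.full_like(g,int(bg)))[y0:y1,x0:x1]>18)*255
n,l,s,c=cv2.connectedComponentsWithStats(m);i=1+np.argmax(s[1:,4]);print(s[i],c[i])
ys,xs=np.where(l==i);t=xs<222;vx=cv2.fitLine(np.c_[xs[t],ys[t]].astype(np.float32),2,0,.01,.01).ravel();print(vx)
A=onz(C,xs[t].min(),vx[3]+(xs[t].min()-vx[2])*vx[1]/vx[0],.03);B=onz(C,218,vx[3]+(218-vx[2])*vx[1]/vx[0],.03);print(A,B,np.degrees(np.arctan2(*(B-A)[1::-1])))
E
```

```text
plate [0.47478026 0.13394332 0.098     ] [0.40850869 0.13266083 0.098     ] 0.06628397404148137
tip [0.44105878 0.26528727 0.045     ]
foot [[ 0.682 -0.151  0.008]
 [ 0.624 -0.349  0.008]
 [ 0.456 -0.297  0.008]
 [ 0.512 -0.096  0.008]] c [ 0.56836796 -0.22328716  0.008     ] [np.float64(0.17827402224997366), np.float64(0.2056108744746993), np.float64(0.17576340210539054), np.float64(0.20870877648015093)]
xdir -105.97494546814987
[191 237  34  13 169] [209.32544379 245.86982249]
[ 9.9981916e-01 -1.9016432e-02  2.0689583e+02  2.4611806e+02]
[0.44339084 0.26295902 0.03      ] [0.44598586 0.17180972 0.03      ] -88.36923040096268
```

Emit:
send_rows:
  xyz:
    - [0,0,-40]
    - [0,0,-80]
    - [0,0,-120]
    - [0,0,-150]
    - [34,-21,-150]
    - [68,-42,-150]
    - [102,-63,-150]
    - [136,-84,-150]
    - [170,-105,-150]
    - [204,-126,-150]
  dr:
    - [0,0,0]
    - [0,0,0]
    - [0,0,-0.06]
    - [0,0,-0.12]
    - [0,0,-0.18]
    - [0,0,-0.24]
    - [0,0,-0.3]
    - [0,0,-0.36]
    - [0,0,-0.42]
    - [0,0,-0.48]

```text
time: 0.93
position: [0.3443, -0.4434, 0.3892]
tool_rot: [-2.912, -1.178, 0.001]
ft_force: [0.7, -0.9, 0.2]
grip_width: 0.998
grip_force: 0.0
```

```bash
cat >> h.py <<'E'
def goto(p,phi):
    """shift (mm) and turn to tool pointing down with tool x at azimuth phi (deg)"""
    s=get_state(); M=R.from_rotvec(s["tool_rot"]); a=np.radians(phi)
    T=R.from_rotvec(np.pi*np.array([np.cos(a/2),np.sin(a/2),0]))
    x=M.as_matrix()[:,0]
    print("t",s["time"],"pos",s["position"].round(4),"phi",np.degrees(np.arctan2(x[1],x[0])).round(2),"z",M.as_matrix()[:,2].round(4),"F",s["ft_force"].round(2),"grip",s["grip_width"],s["grip_force"])
    print("xyz",(1000*M.inv().apply(np.array(p)-s["position"])).round(1),"dr",(M.inv()*T).as_rotvec().round(4))
E
python3 -c "
from h import *
goto([.58,-.175,.38],74)"
```

```text
t 0.9333 pos [ 0.3443 -0.4434  0.3892] phi 44.04 z [-5.e-04  2.e-04 -1.e+00] F [ 0.66 -0.89  0.25] grip 0.9979017895558064 0.0
xyz [356.  -29.1   9.1] dr [-5.000e-04  1.000e-04 -5.229e-01]
```

Emit:
send_rows:
  xyz:
    - [40,-3,1]
    - [80,-6,2]
    - [120,-9,3]
    - [160,-12,4]
    - [200,-16,5]
    - [240,-20,6]
    - [280,-23,7]
    - [320,-26,8]
    - [356,-29,9]
    - [356,-29,9]
  dr:
    - [0,0,-0.06]
    - [0,0,-0.12]
    - [0,0,-0.18]
    - [0,0,-0.24]
    - [0,0,-0.3]
    - [0,0,-0.36]
    - [0,0,-0.42]
    - [0,0,-0.48]
    - [0,0,-0.523]
    - [0,0,-0.523]

```text
time: 1.77
position: [0.5836, -0.1682, 0.3792]
tool_rot: [-2.494, -1.903, -0.007]
ft_force: [-0.4, 0.9, -0.5]
grip_width: 1.003
grip_force: 0.0
```

```bash
python3 -c "
from h import *
s=get_state();print(s['position'],s['qd'].round(3))
np.savez('w1.npz',**s)
snap('wrist','w1')
goto([.443,.16,.25],91)"
```

```text
[ 0.58359274 -0.16821749  0.37919996] [ 0.054 -0.032  0.072  0.017  0.025  0.034  0.031]
t 1.8167 pos [ 0.5818 -0.1722  0.3794] phi 74.36 z [-8.0e-04  3.4e-03 -1.0e+00] F [ 0.13 -0.75 -0.33] grip 1.00074657429623 0.0
xyz [ 282.1 -223.   130.6] dr [-0.0012 -0.0032 -0.2904]
```

View pics/w1.png

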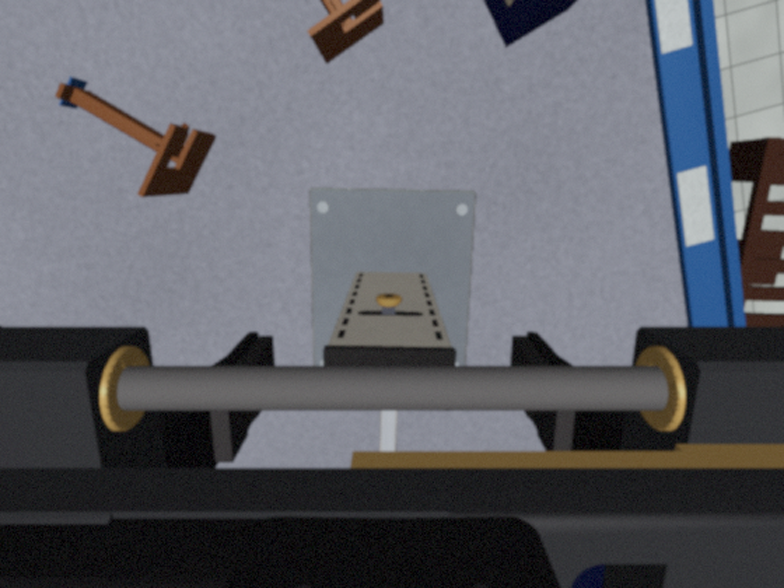

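The wrist view (scaled by 1.4) looks down the bare face. The brass head is at (389,300), the hole slit spans (359–424, 314), the post's top edge runs (326,347)–(455,347), and the foot's far edge runs (310,188)–(475,191).

```bash
python3 - <<'E'
from h import *
s=dict(np.load("w1.npz"));C=cam("wrist",s);k=1/1.4
P=lambda u,v,z:onz(C,u*k,v*k,z)
im=cv2.imread("pics/w1_raw.png");hsv=cv2.cvtColor(im,cv2.COLOR_BGR2HSV)
m=cv2.inRange(hsv,(8,110,60),(30,255,255));m[:180]=0;m[225:]=0;m[:,:250]=0;m[:,310:]=0
ys,xs=np.where(m);print("brass px",xs.mean()*1.4,ys.mean()*1.4,xs.min()*1.4,xs.max()*1.4)
a,b=P(326,347,.254),P(455,347,.254)
f1,f2=P(310,188,.008),P(475,191,.008)
h1,h2=P(359,314,.175),P(424,314,.175);hd=P(xs.mean()*1.4,ys.mean()*1.4,.18)
for n,q in zip("a b f1 f2 h1 h2 head".split(),(a,b,f1,f2,h1,h2,hd)):print(n,q.round(4))
for p,q in((a,b),(f1,f2)):
  d=(q-p)[:2];print(np.linalg.norm(d),"x-dir",np.degrees(np.arctan2(d[1],d[0]))-90)
th=np.radians(-106);X=np.array([np.cos(th),np.sin(th)]);Y=np.array([-X[1],X[0]])
for n,q in zip("mid f hole head".split(),((a+b)/2,(f1+f2)/2,(h1+h2)/2,hd)):print(n,"X",q[:2]@X,"Y",q[:2]@Y)
E
```

```text
brass px 388.2139130434782 299.89217391304345 376.59999999999997 399.0
a [ 0.5343 -0.1905  0.254 ]
b [ 0.6099 -0.2112  0.254 ]
f1 [ 0.5116 -0.0923  0.008 ]
f2 [ 0.6812 -0.142   0.008 ]
h1 [ 0.5477 -0.1967  0.175 ]
h2 [ 0.5961 -0.2099  0.175 ]
head [ 0.5729 -0.1905  0.18  ]
0.07837831608339682 x-dir -105.31157915460511
0.17673491488950863 x-dir -106.35172634073884
mid X 0.035358639778392376 Y 0.6053131397723753
f X -0.051752456775285824 Y 0.6055610983144489
hole X 0.037804391178897306 Y 0.6057940340595277
head X 0.02526029517967046 Y 0.6031817136008798
```

Emit:
send_rows:
  xyz:
    - [28,-22,0]
    - [56,-44,0]
    - [84,-66,10]
    - [112,-88,22]
    - [140,-110,40]
    - [168,-132,60]
    - [196,-154,80]
    - [224,-177,100]
    - [252,-200,116]
    - [282,-223,130]
  dr:
    - [0,0,-0.03]
    - [0,0,-0.06]
    - [0,0,-0.09]
    - [0,0,-0.12]
    - [0,0,-0.15]
    - [0,0,-0.18]
    - [0,0,-0.21]
    - [0,0,-0.24]
    - [0,0,-0.27]
    - [0,0,-0.29]

```text
time: 2.65
position: [0.4429, 0.1547, 0.2491]
tool_rot: [2.214, 2.228, -0.003]
ft_force: [-0.2, 1.0, 0.6]
grip_width: 1.002
grip_force: 0.0
```

Emit:
send_rows:
  xyz:
    - [0,0,0]
    - [0,0,0]
    - [0,0,0]
    - [0,0,0]
    - [0,0,0]
    - [0,0,0]
    - [0,0,0]
    - [0,0,0]
    - [0,0,0]
    - [0,0,0]
  dr:
    - [0,0,0]
    - [0,0,0]
    - [0,0,0]
    - [0,0,0]
    - [0,0,0]
    - [0,0,0]
    - [0,0,0]
    - [0,0,0]
    - [0,0,0]
    - [0,0,0]

```text
time: 3.48
position: [0.4443, 0.1552, 0.2505]
tool_rot: [2.213, 2.23, -0.0]
ft_force: [-0.5, 0.1, -0.3]
grip_width: 0.999
grip_force: 0.0
```

```bash
python3 -c "
from h import *
s=get_state();np.savez('w2.npz',**s)
snap('wrist','w2')
goto([.443,.207,.1],91)"
```

```text
t 3.5333 pos [0.4443 0.1553 0.2505] phi 90.46 z [ 0. -0. -1.] F [ 0.26 -0.2   0.27] grip 1.0043964060958777 0.0
xyz [ 51.7  -0.8 150.5] dr [ 0.      0.     -0.0094]
```

View pics/w2.png

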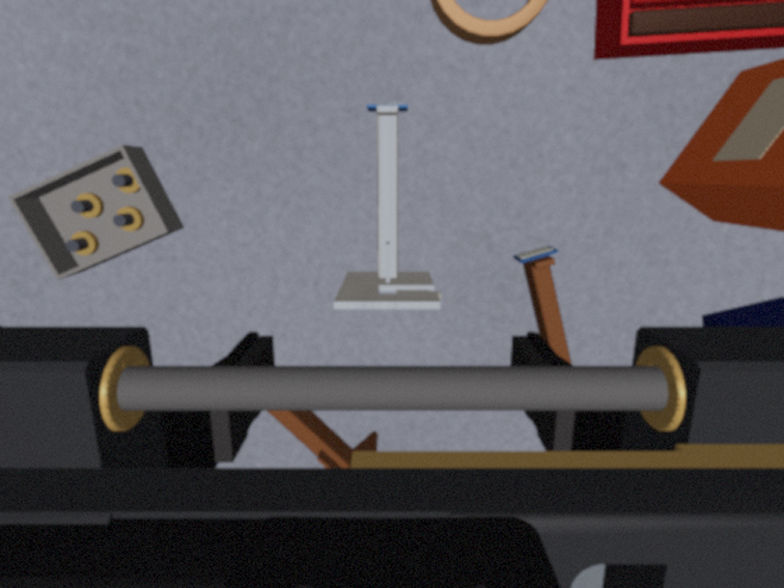

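The wrist view shows the loose arm: tube axis from (388,112) to (388,275), plate top edge (334,305)–(441,305), and the slot open towards image right (+y).

```bash
python3 - <<'E'
from h import *
s=dict(np.load("w2.npz"));C=cam("wrist",s);k=1/1.4
P=lambda u,v,z:onz(C,u*k,v*k,z)
im=cv2.imread("pics/w2_raw.png").astype(int)
for r in (90,110,130,150,165,175):   # tube edges: bright run near col 277
    g=im[r,255:300].sum(1);x=np.where(g>500)[0]+255;print(r,x.min(),x.max(),P((x.min()+x.max()+1)/2*1.4,(r+.5)*1.4,.03).round(4))
a,b=P(334,307,.098),P(441,307,.098);print("plate back top",a.round(4),b.round(4),np.linalg.norm(a-b))
print("end",P(388,106,.045))
E
```

```text
90 271 282 [0.4391 0.2558 0.03  ]
110 271 282 [0.4392 0.2361 0.03  ]
130 272 282 [0.4398 0.2158 0.03  ]
150 271 281 [0.4389 0.1949 0.03  ]
165 271 281 [0.439  0.1788 0.03  ]
175 271 282 [0.4396 0.1679 0.03  ]
plate back top [0.4051 0.1374 0.098 ] [0.4752 0.138  0.098 ] 0.070117179306639
end [0.43931055 0.26806715 0.045     ]
```

Emit:
send_rows:
  xyz:
    - [20,-5,30]
    - [40,-5,70]
    - [56,-5,110]
    - [56,-5,145]
    - [56,-5,175]
    - [56,-5,197]
    - [56,-5,212]
    - [56,-5,222]
    - [56,-5,228]
    - [56,-5,230]
  dr:
    - [0,0,0.008]
    - [0,0,0.008]
    - [0,0,0.008]
    - [0,0,0.008]
    - [0,0,0.008]
    - [0,0,0.008]
    - [0,0,0.008]
    - [0,0,0.008]
    - [0,0,0.008]
    - [0,0,0.008]
  jaw: 60

```text
time: 4.37
position: [0.4386, 0.2112, 0.02]
tool_rot: [-2.221, -2.221, 0.001]
ft_force: [-0.2, 0.4, -0.4]
grip_width: 0.694
grip_force: 0.0
```

```bash
python3 -c "
from h import *
goto([.439,.211,.018],90)"
```

```text
t 4.3667 pos [0.4386 0.2112 0.02  ] phi 90.0 z [-8.e-04 -1.e-04 -1.e+00] F [-0.19  0.37 -0.38] grip 0.6938965929169499 0.0
xyz [-0.2  0.4  2. ] dr [-0.0008  0.0001 -0.0001]
```

Emit:
send_rows:
  xyz:
    - [0,0,2]
    - [0,0,4]
    - [0,0,4]
    - [0,0,4]
    - [0,0,4]
    - [0,0,4]
    - [0,0,4]
    - [0,0,4]
    - [0,0,4]
    - [0,0,4]
  dr:
    - [0,0,0]
    - [0,0,0]
    - [0,0,0]
    - [0,0,0]
    - [0,0,0]
    - [0,0,0]
    - [0,0,0]
    - [0,0,0]
    - [0,0,0]
    - [0,0,0]
  jaw: 8
  grip_force: 45

```text
time: 5.2
position: [0.4395, 0.2117, 0.0175]
tool_rot: [2.221, 2.221, 0.002]
ft_force: [-2.5, 0.1, 5.4]
grip_width: 0.165
grip_force: 47.0
```

Emit:
send_rows:
  xyz:
    - [0,0,0]
    - [0,0,0]
    - [0,0,0]
    - [0,0,-2]
    - [0,0,-5]
    - [0,0,-12]
    - [0,0,-20]
    - [0,0,-30]
    - [0,0,-40]
    - [0,0,-50]
  dr:
    - [0,0,0]
    - [0,0,0]
    - [0,0,0]
    - [0,0,0]
    - [0,0,0]
    - [0,0,0]
    - [0,0,0]
    - [0,0,0]
    - [0,0,0]
    - [0,0,0]

```text
time: 6.03
position: [0.439, 0.2114, 0.0678]
tool_rot: [2.221, 2.221, 0.001]
ft_force: [0.6, 0.7, -3.3]
grip_width: 0.165
grip_force: 45.0
```

```bash
python3 -c "
from h import *
goto([.439,.211,.2],90)"
```

```text
t 6.0333 pos [0.439  0.2114 0.0678] phi 90.01 z [ 7.e-04  0.e+00 -1.e+00] F [ 0.61  0.67 -3.27] grip 0.16453343474233295 44.95138758793473
xyz [-4.000e-01  1.000e-01 -1.322e+02] dr [ 0.0007 -0.      0.0001]
```

Emit:
send_rows:
  xyz:
    - [0,0,-35]
    - [0,0,-70]
    - [-5,2,-105]
    - [-30,10,-120]
    - [-60,20,-120]
    - [-90,30,-120]
    - [-120,40,-120]
    - [-150,50,-120]
    - [-180,60,-120]
    - [-210,70,-120]
  dr:
    - [0,0,0]
    - [0,0,0]
    - [0,0,0]
    - [0,0,0.04]
    - [0,0,0.08]
    - [0,0,0.12]
    - [0,0,0.16]
    - [0,0,0.2]
    - [0,0,0.24]
    - [0,0,0.279]

```text
time: 6.87
position: [0.5089, -0.0, 0.1876]
tool_rot: [2.509, 1.888, 0.001]
ft_force: [1.0, 0.2, -4.0]
grip_width: 0.172
grip_force: 45.0
```

```bash
cat >> h.py <<'E'
TH=-106.;FACE=.0365;SY=.603;GX=-.0757;GZ=.0175
def stand(dx,dy,lz,th=None):
    """goal: back face dx in front of face, seat at stud y + dy, lower edge height lz"""
    a=np.radians(TH);X=np.array([np.cos(a),np.sin(a)]);Y=np.array([-X[1],X[0]])
    goto([*((FACE-dx+GX)*X+(SY+dy)*Y),lz+GZ],TH+180)
    p=get_state()["position"];print("now dx",1000*(FACE+GX-p[:2]@X),"dy",1000*(p[:2]@Y-SY),"lz",1000*(p[2]-GZ),"F stand",get_state()["ft_force"][:2]@X,get_state()["ft_force"][:2]@Y)
E
python3 -c "
from h import *
stand(.03,-.065,.14)"
```

```text
t 6.8667 pos [ 0.5089 -0.      0.1876] phi 73.93 z [ 1.e-03 -6.e-04 -1.e+00] F [ 0.96  0.17 -3.96] grip 0.1715707182512887 44.950213227421045
xyz [-71.   48.8  30.1] dr [ 0.0011  0.0003 -0.0013]
now dx 101.0440976124723 dy -113.75553478522139 lz 170.05126628582025 F stand -0.42796002839130903 0.8718024898990628
```

Emit:
send_rows:
  xyz:
    - [-10,12,10]
    - [-20,24,20]
    - [-30,36,30]
    - [-42,49,40]
    - [-54,49,48]
    - [-64,49,53]
    - [-71,49,53]
    - [-71,49,53]
    - [-71,49,53]
    - [-71,49,53]
  dr:
    - [0,0,0]
    - [0,0,0]
    - [0,0,0]
    - [0,0,0]
    - [0,0,0]
    - [0,0,0]
    - [0,0,0]
    - [0,0,0]
    - [0,0,0]
    - [0,0,0]

```text
time: 7.7
position: [0.5367, -0.0795, 0.1345]
tool_rot: [2.507, 1.892, 0.002]
ft_force: [0.5, 0.8, -2.7]
grip_width: 0.169
grip_force: 45.0
```

```bash
python3 -c "
from h import *
s=get_state();np.savez('w3.npz',**s)
snap('wrist','w3');snap('scene','s3',1)
im=cv2.imread('pics/s3_raw.png')[150:300,150:320];cv2.imwrite('pics/s3c.png',cv2.resize(im,None,fx=4,fy=4,interpolation=cv2.INTER_CUBIC))
stand(.01,-.065,.117)"
```

```text
t 7.8 pos [ 0.5367 -0.0794  0.1343] phi 74.1 z [ 1.2e-03 -2.0e-04 -1.0e+00] F [-0.39  0.88 -3.89] grip 0.1696781712319954 44.951029708608985
xyz [-22.4   0.2  -0.2] dr [ 0.0012 -0.0001  0.0018]
now dx 32.36716755232099 dy -65.21937408733957 lz 116.75949702728724 F stand -0.7424437086736401 -0.6188495945383842
```

View pics/w3.png

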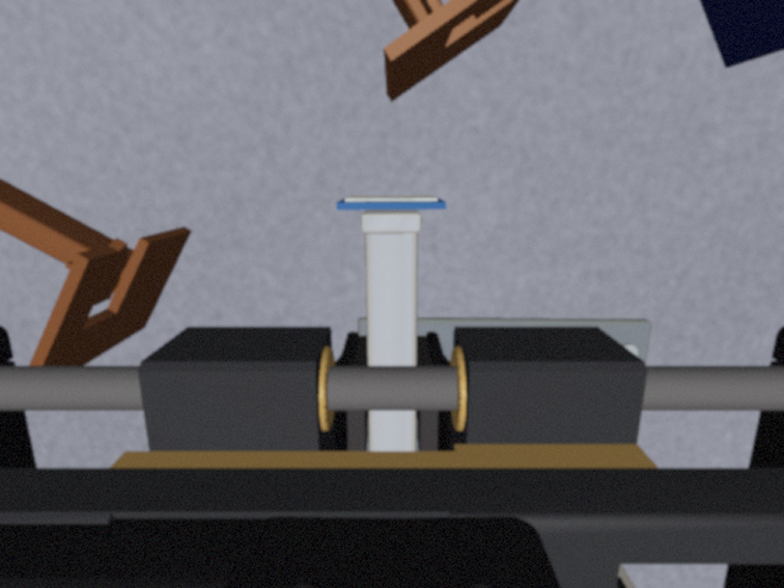

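View pics/s3c.png

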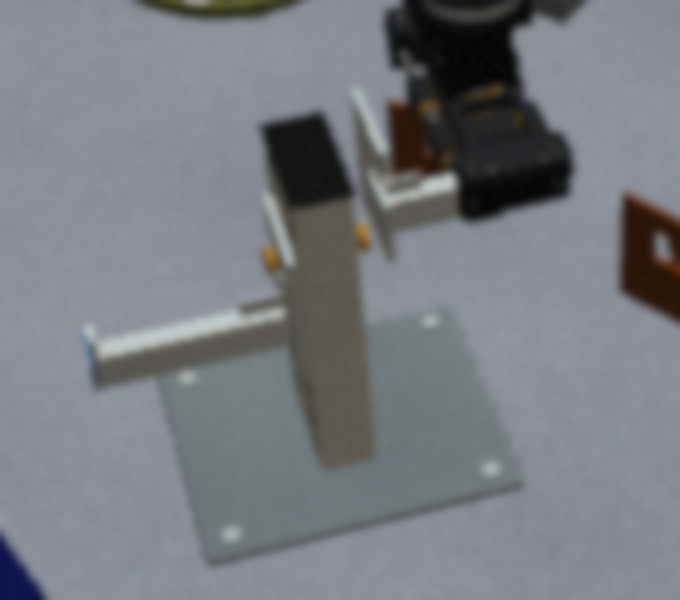

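The wrist view shows the tube held square in the jaws, tip at (391,222). The scene crop shows the plate (about (375,175)) parallel to the bare face, to the side of the brass stud at (362,237), with the tube level.

Emit:
send_rows:
  xyz:
    - [-8,6,0]
    - [-16,12,0]
    - [-22,12,0]
    - [-24,12,0]
    - [-26,12,0]
    - [-26.5,12,0]
    - [-27,12,0]
    - [-27.5,12,0]
    - [-28,12,0]
    - [-28,12,0]
  dr:
    - [0,0,0]
    - [0,0,0]
    - [0,0,0]
    - [0,0,0]
    - [0,0,0]
    - [0,0,0]
    - [0,0,0]
    - [0,0,0]
    - [0,0,0]
    - [0,0,0]

```text
time: 8.63
position: [0.5401, -0.1105, 0.1336]
tool_rot: [2.508, 1.891, -0.0]
ft_force: [0.4, -0.0, -3.0]
grip_width: 0.169
grip_force: 45.0
```

```bash
python3 -c "
from h import *
stand(.0,-.053,.117)"
```

```text
t 8.6333 pos [ 0.5401 -0.1105  0.1336] phi 74.04 z [ 0.e+00 -2.e-04 -1.e+00] F [ 0.4  -0.02 -3.03] grip 0.16934810290878816 44.95092697441578
xyz [-3.4  0.3 -0.9] dr [0.0001 0.0001 0.0006]
now dx 3.421621369940765 dy -53.30943398066634 lz 116.07935715579592 F stand -0.09231546134445134 0.3922887715837121
```

Emit:
send_rows:
  xyz:
    - [-0.4,0,-0.7]
    - [-0.8,0,-0.7]
    - [-1.2,0,-0.7]
    - [-1.6,0,-0.7]
    - [-2.0,0,-0.7]
    - [-2.4,0,-0.7]
    - [-2.7,0,-0.7]
    - [-3.0,0,-0.7]
    - [-3.0,0,-0.7]
    - [-3.0,0,-0.7]
  dr:
    - [0,0,0]
    - [0,0,0]
    - [0,0,0]
    - [0,0,0]
    - [0,0,0]
    - [0,0,0]
    - [0,0,0]
    - [0,0,0]
    - [0,0,0]
    - [0,0,0]

```text
time: 9.47
position: [0.5393, -0.1136, 0.1342]
tool_rot: [2.509, 1.891, -0.0]
ft_force: [0.1, -0.5, -3.3]
grip_width: 0.171
grip_force: 45.0
```

```bash
python3 -c "
from h import *
stand(.0,-.053,.117)"
```

```text
t 9.4667 pos [ 0.5393 -0.1136  0.1342] phi 74.01 z [-0.e+00 -1.e-04 -1.e+00] F [ 0.07 -0.46 -3.27] grip 0.17131264587033865 44.950880287215114
xyz [-0.3  0.3 -0.3] dr [0.     0.0001 0.0003]
now dx 0.27018905986998104 dy -53.25751442166149 lz 116.74304680590382 F stand 0.42392883256408814 0.19082281851060762
```

No contact yet; I'll keep creeping in.

Emit:
send_rows:
  xyz:
    - [-0.3,0,0]
    - [-0.6,0,0]
    - [-0.9,0,0]
    - [-1.2,0,0]
    - [-1.5,0,0]
    - [-1.8,0,0]
    - [-2.0,0,0]
    - [-2.2,0,0]
    - [-2.4,0,0]
    - [-2.4,0,0]
  dr:
    - [0,0,0]
    - [0,0,0]
    - [0,0,0]
    - [0,0,0]
    - [0,0,0]
    - [0,0,0]
    - [0,0,0]
    - [0,0,0]
    - [0,0,0]
    - [0,0,0]

```text
time: 10.3
position: [0.5388, -0.1146, 0.1341]
tool_rot: [-2.507, -1.892, -0.002]
ft_force: [1.7, 3.8, -4.8]
grip_width: 0.169
grip_force: 44.9
```

```bash
python3 -c "
from h import *
stand(.0,-.053,.117)"
```

```text
t 10.3 pos [ 0.5388 -0.1146  0.1341] phi 74.08 z [ 2.0e-04  1.5e-03 -1.0e+00] F [ 1.66  3.83 -4.79] grip 0.16931795803910987 44.945482397452
xyz [ 0.8  0.5 -0.4] dr [-0.0002 -0.0015  0.0013]
now dx -0.7968917173712606 dy -53.459274529271575 lz 116.63611983540008 F stand -4.137781673806277 0.5395224918217025
```

Emit:
send_rows:
  xyz:
    - [0.8,1,0]
    - [0.8,4,0]
    - [0.8,7,0]
    - [0.8,10,0]
    - [0.8,13,0]
    - [0.8,16,0]
    - [0.8,19,0]
    - [0.8,22,0]
    - [0.8,25,0]
    - [0.8,27,0]
  dr:
    - [0,0,0]
    - [0,0,0]
    - [0,0,0]
    - [0,0,0]
    - [0,0,0]
    - [0,0,0]
    - [0,0,0]
    - [0,0,0]
    - [0,0,0]
    - [0,0,0]

```text
time: 11.13
position: [0.5647, -0.1218, 0.1339]
tool_rot: [-2.508, -1.889, 0.0]
ft_force: [-1.0, 5.7, -3.2]
grip_width: 0.167
grip_force: 45.0
```

```bash
python3 -c "
from h import *
stand(.0,0,.117)"
```

```text
t 11.1333 pos [ 0.5647 -0.1218  0.1339] phi 74.0 z [-0.0013  0.0014 -1.    ] F [-0.98  5.68 -3.16] grip 0.16728583893372576 45.01810806803405
xyz [ 0.6 26.6 -0.6] dr [-0.0017 -0.0009 -0.    ]
now dx -0.6069467122029395 dy -26.606429739849613 lz 116.44899868859952 F stand -5.1938754552376105 -2.506874282750184
```

Emit:
send_rows:
  xyz:
    - [1,0,-0.3]
    - [1,2,-0.3]
    - [1,4,-0.3]
    - [1.1,6,-0.3]
    - [1.1,8,-0.3]
    - [1.2,10,-0.3]
    - [1.2,12,-0.3]
    - [1.3,14,-0.3]
    - [1.3,16,-0.3]
    - [1.3,16,-0.3]
  dr:
    - [0,0,0]
    - [0,0,0]
    - [0,0,0]
    - [0,0,0]
    - [0,0,0]
    - [0,0,0]
    - [0,0,0]
    - [0,0,0]
    - [0,0,0]
    - [0,0,0]

```text
time: 11.97
position: [0.5812, -0.1263, 0.1346]
tool_rot: [2.508, 1.89, 0.0]
ft_force: [0.6, 1.2, -2.9]
grip_width: 0.169
grip_force: 45.0
```

```bash
python3 -c "
from h import *
stand(.0,0,.117)"
```

```text
t 11.9667 pos [ 0.5812 -0.1263  0.1346] phi 74.0 z [ 8.e-04 -6.e-04 -1.e+00] F [ 0.62  1.16 -2.93] grip 0.1686888676508036 44.95418812148273
xyz [0.4 9.5 0.1] dr [ 0.0009  0.0003 -0.    ]
now dx -0.4318166958726735 dy -9.539699884887899 lz 117.11505363580694 F stand -1.2841353819399421 0.27988477948110246
```

Emit:
send_rows:
  xyz:
    - [0,1,0]
    - [0,2,0]
    - [0,3,0]
    - [0,4,0]
    - [0,5,0]
    - [0,6,0]
    - [0,7,0]
    - [0,8,0]
    - [0,9,0]
    - [0,10,0]
  dr:
    - [0,0,0]
    - [0,0,0]
    - [0,0,0]
    - [0,0,0]
    - [0,0,0]
    - [0,0,0]
    - [0,0,0]
    - [0,0,0]
    - [0,0,0]
    - [0,0,0]

```text
time: 12.8
position: [0.5903, -0.1287, 0.1346]
tool_rot: [2.509, 1.891, -0.0]
ft_force: [-0.3, 0.7, -3.2]
grip_width: 0.17
grip_force: 45.0
```

```bash
python3 -c "
from h import *
stand(.0,0,.117)"
```

```text
t 12.8 pos [ 0.5903 -0.1287  0.1346] phi 74.01 z [ 0.e+00 -2.e-04 -1.e+00] F [-0.32  0.67 -3.23] grip 0.16952046072724414 44.95079515501857
xyz [0.2 0.1 0.1] dr [0.0001 0.0002 0.0002]
now dx -0.16439506727160963 dy -0.0973188924038304 lz 117.06487591275936 F stand -0.5585149924126278 -0.49672201499687374
```

Emit:
send_rows:
  xyz:
    - [0,0.5,0]
    - [0,1,0]
    - [0,1.5,0]
    - [0,2,0]
    - [0,2.4,0]
    - [0,2.8,0]
    - [0,3.2,0]
    - [0,3.5,0]
    - [0,3.5,0]
    - [0,3.5,0]
  dr:
    - [0,0,0]
    - [0,0,0]
    - [0,0,0]
    - [0,0,0]
    - [0,0,0]
    - [0,0,0]
    - [0,0,0]
    - [0,0,0]
    - [0,0,0]
    - [0,0,0]

```text
time: 13.63
position: [0.5933, -0.1294, 0.1345]
tool_rot: [-2.509, -1.891, 0.001]
ft_force: [-1.6, 0.0, -3.6]
grip_width: 0.165
grip_force: 45.0
```

```bash
python3 -c "
from h import *
stand(.0,0,.117)"
```

```text
t 13.6333 pos [ 0.5933 -0.1294  0.1345] phi 74.01 z [-7.e-04 -0.e+00 -1.e+00] F [-1.57  0.03 -3.64] grip 0.1654510634627436 44.97306293807924
xyz [ 0.  -2.9 -0. ] dr [-0.0007  0.0002  0.0001]
now dx -0.045556766226952095 dy 2.9363682425728177 lz 116.95984094649788 F stand 0.4027132031428315 -1.5181523262024565
```

Emit:
send_rows:
  xyz:
    - [-0.2,0.2,0]
    - [-0.4,0.4,0]
    - [-0.4,0.6,0]
    - [-0.4,0.8,0]
    - [-0.4,1.0,0]
    - [-0.4,1.2,0]
    - [-0.4,1.4,0]
    - [-0.4,1.4,0]
    - [-0.4,1.4,0]
    - [-0.4,1.4,0]
  dr:
    - [0,0,0]
    - [0,0,0]
    - [0,0,0]
    - [0,0,0]
    - [0,0,0]
    - [0,0,0]
    - [0,0,0]
    - [0,0,0]
    - [0,0,0]
    - [0,0,0]

```text
time: 14.47
position: [0.5939, -0.1298, 0.1343]
tool_rot: [-2.508, -1.89, 0.002]
ft_force: [-5.8, 3.1, -0.9]
grip_width: 0.169
grip_force: 45.1
```

```bash
python3 -c "
from h import *
stand(.0,0,.117)"
```

```text
t 14.4667 pos [ 0.5939 -0.1298  0.1343] phi 74.0 z [-2.2e-03  6.0e-04 -1.0e+00] F [-5.81  3.14 -0.9 ] grip 0.16942630554087587 45.1319092232734
xyz [ 0.2 -3.7 -0.2] dr [-0.0023  0.0001  0.    ]
now dx -0.2408330634659714 dy 3.649759534606778 lz 116.76856199927478 F stand -1.422133386602855 -6.448175487517721
```

Emit:
send_rows:
  xyz:
    - [0,-1.5,0]
    - [0,-2.7,0]
    - [0,-2.7,1.5]
    - [0,-2.7,3]
    - [0,-2.7,4.5]
    - [0,-2.7,6]
    - [0,-2.7,7.5]
    - [0,-2.7,9]
    - [0,-2.7,10.5]
    - [0,-2.7,11.5]
  dr:
    - [0,0,0]
    - [0,0,0]
    - [0,0,0]
    - [0,0,0]
    - [0,0,0]
    - [0,0,0]
    - [0,0,0]
    - [0,0,0]
    - [0,0,0]
    - [0,0,0]

```text
time: 15.3
position: [0.5922, -0.1294, 0.1228]
tool_rot: [-2.509, -1.891, 0.0]
ft_force: [0.1, 1.0, -3.4]
grip_width: 0.168
grip_force: 45.0
```

```bash
python3 -c "
from h import *
stand(.0,0.0021,.102)"
```

```text
t 15.3 pos [ 0.5922 -0.1294  0.1228] phi 74.02 z [-2.e-04 -0.e+00 -1.e+00] F [ 0.1   1.04 -3.41] grip 0.1676855011281281 44.9543662648648
xyz [0.4 0.2 3.3] dr [-0.0002  0.      0.0003]
now dx -0.3965135173290904 dy 1.9029584082043138 lz 105.2561524250987 F stand -1.029776686098046 -0.19263267073631515
```

Free in the notch. I'll lower it until the weight comes onto the stud.

Emit:
send_rows:
  xyz:
    - [0,0,0.5]
    - [0,0,1]
    - [0,0,1.5]
    - [0,0,2]
    - [0,0,2.5]
    - [0,0,3]
    - [0,0,3.4]
    - [0,0,3.8]
    - [0,0,4.2]
    - [0,0,4.2]
  dr:
    - [0,0,0]
    - [0,0,0]
    - [0,0,0]
    - [0,0,0]
    - [0,0,0]
    - [0,0,0]
    - [0,0,0]
    - [0,0,0]
    - [0,0,0]
    - [0,0,0]

```text
time: 16.13
position: [0.5923, -0.1296, 0.1193]
tool_rot: [2.508, 1.89, -0.0]
ft_force: [0.2, 0.9, 0.5]
grip_width: 0.169
grip_force: 45.0
```

```bash
python3 -c "
from h import *
stand(.0,0.0021,.102)"
```

```text
t 16.1333 pos [ 0.5923 -0.1296  0.1193] phi 74.0 z [ 3.e-04 -5.e-04 -1.e+00] F [0.19 0.94 0.47] grip 0.16922818566716188 44.96948791667819
xyz [ 0.6 -0.  -0.2] dr [0.0004 0.0004 0.    ]
now dx -0.5532019190358437 dy 2.1318853026892626 lz 101.80300915998059 F stand -0.9581017966743077 -0.07807008147109379
```

Emit:
send_rows:
  xyz:
    - [0,0,0]
    - [0,0,0]
    - [0,0,0]
    - [0,0,0]
    - [0,0,0]
    - [0,0,0]
    - [0,0,0]
    - [0,0,0]
    - [0,0,0]
    - [0,0,0]
  dr:
    - [0,0,0]
    - [0,0,0]
    - [0,0,0]
    - [0,0,0]
    - [0,0,0]
    - [0,0,0]
    - [0,0,0]
    - [0,0,0]
    - [0,0,0]
    - [0,0,0]
  grip_force: 4

```text
time: 16.97
position: [0.5925, -0.1297, 0.119]
tool_rot: [2.508, 1.89, 0.0]
ft_force: [1.3, -1.0, 2.7]
grip_width: 0.171
grip_force: 4.0
```

Emit:
send_rows:
  xyz:
    - [0,0,0]
    - [0,0,0]
    - [0,0,0]
    - [0,0,0]
    - [0,0,0]
    - [0,0,0]
    - [0,0,0]
    - [0,0,0]
    - [0,0,0]
    - [0,0,0]
  dr:
    - [0,0,0]
    - [0,0,0]
    - [0,0,0]
    - [0,0,0]
    - [0,0,0]
    - [0,0,0]
    - [0,0,0]
    - [0,0,0]
    - [0,0,0]
    - [0,0,0]
  jaw: 45

```text
time: 17.8
position: [0.5922, -0.1294, 0.1188]
tool_rot: [2.509, 1.891, -0.0]
ft_force: [-0.0, 0.1, -0.1]
grip_width: 0.515
grip_force: 0.0
```

```bash
python3 -c "
from h import *
snap('scene','s4',1)
im=cv2.imread('pics/s4_raw.png')[150:300,150:320];cv2.imwrite('pics/s4c.png',cv2.resize(im,None,fx=4,fy=4,interpolation=cv2.INTER_CUBIC))
stand(.0,0.0021,.102)"
```

```text
t 17.85 pos [ 0.5922 -0.1295  0.1188] phi 74.02 z [-0.e+00 -1.e-04 -1.e+00] F [-0.44 -0.77  0.63] grip 0.5175486837348862 0.0
xyz [ 0.4  0.2 -0.7] dr [-0.      0.0001  0.0003]
now dx -0.4177005432754524 dy 1.923960295417415 lz 101.33914794089756 F stand 0.8590751807002446 -0.20649031732385056
```

View pics/s4c.png

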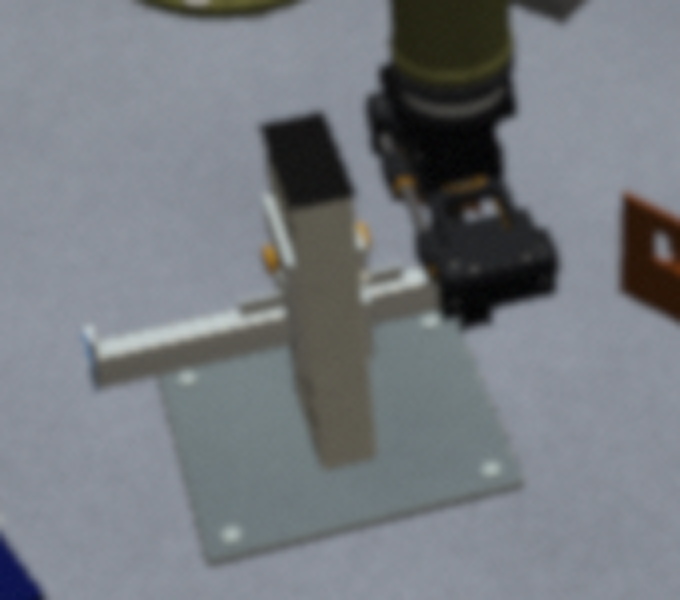

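The crop shows the arm hanging on its own: its tube at (400,285) is in line with the hung arm on the other side, and the stud head at (363,236) sits in front of its plate. I'll withdraw straight up.

Emit:
send_rows:
  xyz:
    - [0,0,-5]
    - [0,0,-15]
    - [2,0,-30]
    - [5,0,-50]
    - [8,0,-70]
    - [12,0,-90]
    - [18,0,-110]
    - [24,0,-130]
    - [30,0,-145]
    - [30,0,-150]
  dr:
    - [0,0,0]
    - [0,0,0]
    - [0,0,0]
    - [0,0,0]
    - [0,0,0]
    - [0,0,0]
    - [0,0,0]
    - [0,0,0]
    - [0,0,0]
    - [0,0,0]

```text
time: 18.68
position: [0.6021, -0.0987, 0.273]
tool_rot: [2.504, 1.892, 0.007]
ft_force: [0.0, 0.5, 1.1]
grip_width: 0.517
grip_force: 0.0
```

Emit:
send_rows:
  xyz:
    - [0,0,0]
    - [0,0,0]
    - [0,0,0]
    - [0,0,0]
    - [0,0,0]
    - [0,0,0]
    - [0,0,0]
    - [0,0,0]
    - [0,0,0]
    - [0,0,0]
  dr:
    - [0,0,0]
    - [0,0,0]
    - [0,0,0]
    - [0,0,0]
    - [0,0,0]
    - [0,0,0]
    - [0,0,0]
    - [0,0,0]
    - [0,0,0]
    - [0,0,0]

```text
time: 19.52
position: [0.6005, -0.1006, 0.2688]
tool_rot: [2.509, 1.891, -0.0]
ft_force: [-0.2, 0.6, -0.6]
grip_width: 0.522
grip_force: 0.0
```

```bash
python3 -c "
from h import *
snap('scene','s5',1)
im=cv2.imread('pics/s5_raw.png')[150:300,150:320];cv2.imwrite('pics/s5c.png',cv2.resize(im,None,fx=4,fy=4,interpolation=cv2.INTER_CUBIC))"
```

```text
(no output)
```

View pics/s5c.png

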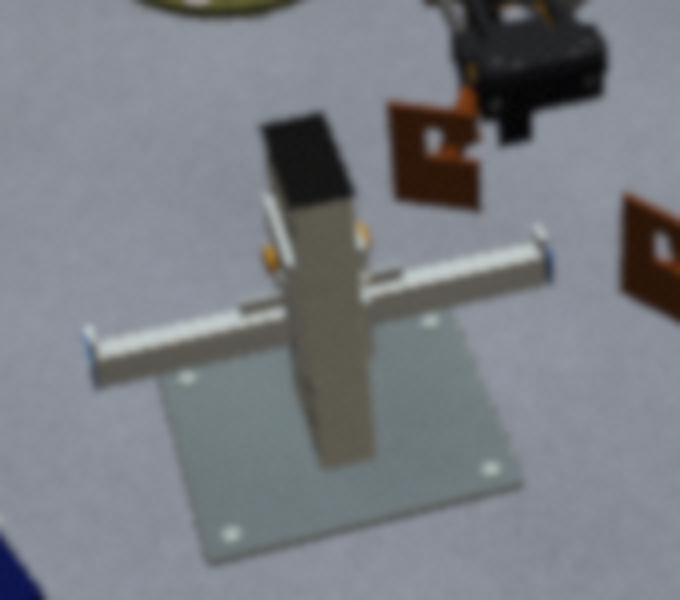

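The arm hangs straight, from (365,295) to its tip at (545,255), in line with its twin on the other side. The gripper is clear.

```bash
python3 -c "
from bench import *
print(close_job())"
```

```text
the job is handed in; nothing more can be done
None
```

The product arm hangs straight on the stud of the bare face, seated at the top of the notch. The gripper is clear of it, and the job was handed in after about 20 s; the hand-in returned no verdict.

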